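# Tip the tray, pick the print disc and lay it on the chuck

## Task

The thin steel disc lies loose in the shallow tilting tray, too thin to be gripped on its flat floor. Raise the tray by its bar handle so that the disc slides into the cut-away corner, let the tray down again without dropping it, then lift the disc out of that corner and lay it flat and centred on the round chuck of the print stage, without letting it fall. Leave the other things on the bench alone.

Things in the scene. Friction and masses are not known exactly. Their poses are not given: they have to be found in the camera images.
- tray_stand: low aluminium stand, fixed to the bench, that carries the tilting tray. Origin on the bench under the tray's middle; x points from the tray's pick corner to the tray's handle, z up. 'x' and 'y' below are in this frame, tray down
- tray_floor (a point): point on the tray's floor top, 20 mm above the bench at x = 0, y = 0 (over the slot); moves with the tray. Shallow black plastic square tray, 115 mm sides inside, set cornerwise on the x axis; the corner at +x is cut off and closed by a wall (inner face x = +45 mm), the corner at -x is cut off and open. Floor 8 mm thick, walls 5 mm thick, their tops 30 mm above the bench
- tray (a joint): tilt of the tray on its hinge, rad: 0 = down, level; grows as the handle end is raised; stop at 0.65. It falls back by its own weight (0.45 kg, no spring) when let go. The disc (friction on the tray 0.13 to 0.2) starts to slide at 0.13 to 0.2 and slides home surely above 0.5 held for 1 s; it stays there when the tray is let down
- tray_hinge (a point): point on the tray's hinge axis, fixed: 14 mm above the bench at x = -55 mm, y = 0; the hinge axis runs along the stand's y axis
- tray_handle (a point): middle of the tray's handle, a round level steel bar 12 mm thick along y on two posts (58 mm clear between them) at the +x end. Moves with the tray; tray down: 58 mm above the bench, 109 mm from the hinge along x. Free to pinch from above, one finger on each side in x; the bar may turn between the pads as the tray tilts
- tray_pick (a point): where the disc's centre lies when the disc touches both walls of the pick corner; moves with the tray (tray down: x = -43 mm, y = 0, 21.5 mm above the bench). Here the disc can be gripped across its diameter, fingers closing along x: one in the cut-away corner (point tray_corner), one in the floor slot (point tray_slot), fingertips below the floor's top
- tray_corner (a point): middle of the front edge of the floor at the cut-away pick corner (x = -67 mm, y = 0, floor top); floor and walls end here. The two corner walls stand at 45 degrees either side of x, would meet at x = -85 mm and start 18 mm to each side of the x axis. Beyond the edge a finger is free down to the bench
- tray_slot (a point): centre of the slot right through the tray's floor (x = +1 mm, y = 0, floor top): 40 mm long in x, 34 mm wide in y; nothing below it but the bench
- disc: loose plain steel disc, 60 mm across, 3 mm thick, about 55 to 90 g, either face up. Origin at its centre (mid-thickness), z along its axis. Starts flat in the handle half of the tray
- chuck_top (a point): centre of the flat top of the chuck: a plain aluminium round pedestal 44 mm across on the print stage, its top 42 mm above the bench, so the disc overhangs it by 8 mm all round. The stage is a dark steel plate 140 x 110 x 12 mm fixed to the bench, with four 6 mm high screw heads at its corners and a low bar (see stage). Free all round above those for fingers that reach below the disc's rim
- stage: the stage plate; origin under its centre on the bench, x along its 140 mm side. The chuck stands at x = +15 mm, y = 0; a low bar (12 x 70 mm, top 20 mm above the bench) lies across at x = -40 mm; screw heads at the corners reach 18 mm above the bench
- syringe: bystander: dispensing syringe lying on the bench, about 140 mm long; origin at its middle, on the bench
- mouse: bystander: black computer mouse, 105 x 60 x 33 mm; origin under its middle
- thermometer: bystander: white upright room thermometer, 86 mm wide, 104 mm high; origin under its middle
- organiser: bystander: pale ten-compartment box, 90 x 170 x 26 mm; origin under its middle
- dish: bystander: shallow clear dish, 90 mm across, 16 mm high; origin under its middle
- tweezers: bystander: steel tweezers, 120 mm long, lying flat; origin under the middle
- vial: bystander: amber jar, 40 mm across, 75 mm high; origin under its middle
Things that resemble listed ones, but are neither listed nor needed, are in the scene too. What is shaped like the tray_stand but orange, pink or yellow is not meant.

How it is judged:
By the outcome, as a careful person would: the job done as asked, in the order asked, and still so for the second after the job is handed in, with the robot touching nothing.
It also fails if it takes over 56 s, if anything falls off the work surface, if the arm or the gripper's body presses on something with over 40 N, if the wrist force passes 120 N, or if a joint passes its speed limit or range.

## Robot

A 6-joint arm with a two-finger parallel gripper is mounted at the origin on the work surface. World frame = base frame: x ahead of the robot, y to its left, z up, the work surface at z = 0. Lengths are in m, angles in rad, forces in N, time in s.
With the tool pointing down it reaches from about 0.3 to 0.875 m from the base axis. Payload 6.4 kg.
Tool frame: the origin (TCP) lies midway between the tips of the shut fingers; the grasp point (between the pads) lies 19 mm behind it; z points along the fingers, y is the line along which they close (so a half turn about z gives the same grasp; the last joint's range is limited). The gripper opens to 85 mm and grips with 20 to 120 N. Pads are 22 mm wide; open, the fingers measure 114 mm over their backs; the gripper's body (76 mm by 85 mm) begins 54 mm behind the grasp point. The pads swing forward as they close: fully open they stand 13 mm farther back than shut.
Start: joints at [-1.535, 0.181, 1.607, -0, 1.354, -0.206], TCP at [0.138, -0.558, 0.231] pointing down, gripper open.
Joint ranges: [-2.99, 2.99], [-0.89, 2.07], [0.3, 2.58], [-1.14, 4.28], [0, 2.63], [-3.12, 3.12]. Speed limits (rad/s): [2.57, 2.57, 3.01, 3.14, 3.14, 3.14].

## Interface

Orientations are given as a unit quaternion [w, x, y, z].
In Python, from bench import ctrl gives the robot as it stands.
- The arm moves only by the tool drive_tool, never from a script. Its argument "plan" is a list that holds one entry, the list of rows, each a list of 4 numbers: the shift along the tool's x, y, z scaled (see below), then the turn about the tool's z scaled (see below). In form: [[[x, y, z, roll], ...]]. A call has 1 to 12 rows; each row is the pose to reach, as a shift and turn from the pose commanded when the call began, along the tool's axes at that moment, turning the shorter way round; what a row does not reach only later rows make up. The controller multiplies each number of a shift by 400 mm and each number of a turn by 180 degrees. A row lasts 1/12 s, in which the tool goes at most 41.7 mm and 7.16 degrees, less where a joint would pass 70% of its speed; a pose out of reach is approached as far as the arm can. A call with a number of a shift or a turn outside -1 to 1 is refused whole. A call with a gripper value outside its range is refused whole. "jaw" is the closure, from 0 (fully open) to 1 (shut), set as the call begins (left out, the last holds). The fingers move at their own pace and stop on an object; the grip force is fixed at half the most. Time passes only in rows, so rows that repeat a pose let the fingers close. It gives the time, the measured TCP pose, the force, the opening and the grip force at its end, in the units of the state.
- ctrl.get_obs(): the state, without advancing time (a new reading comes with each control period).
- ctrl.camera(name): name is "side" or "top"; returns (picture, depth): 420x560x3 uint8, red, green, blue; 420x560 float32, m along the optical axis (not along the pixel's ray), 0 where there is no reading.
- ctrl.camera_info(name): a dict with "camera_matrix" (3x3 intrinsics, pixels), "R" (3x3) and "t" (3): a world point X has camera coordinates R X + t. Camera axes: x right, y down, z forward; pixel columns grow to the right and rows downward; lengths in m; the calibration is good to about 2 mm. A picture is of the moment at which its call begins. camera_info takes no time and is no camera call.
- ctrl.hand_in(): hands the job in; it is judged then, once.
The state is a dict: "time_s": time; "q": joint angles; "dq": joint speeds; "joint_efforts": joint torques, N m; "eef_pos": TCP position; "eef_rot": TCP orientation; "wrist_force": force on the tool from outside, world axes, zero at the start; "torque": the same for the moment, N m; "opening": opening from 0.0 (shut) to 1.0 (fully open); "grasp_force": force on a finger pad.
Only numpy, scipy, OpenCV 4.12 (cv2) and the standard library are available. Lean on these libraries where they do the work, as an engineer would, in place of code of your own. Each camera call takes 0.05 s, during which the arm holds its last target. There are 200 camera calls.

## Working session

There is one attempt and no reset: what is moved stays moved. The work goes in short steps, Python scripts to look and compute and a tool call to move; the robot and the scene stay as the last step left them, time stands still between calls to the robot, and variables do not carry over. Pictures are saved under pics/ and viewed, at most 11 in all, crops included, and the job is handed in when it is done.

Besides the shell and the picture viewer there is one more tool, called after "Emit:" by a JSON object that holds its "op" and its "data", one argument or row to a line. drive_tool: Moves the arm, as the interface text tells. Its arguments: {"type":"object","properties":{"plan":{"type":"array"},"jaw":{"type":"number"}},"required":["plan"]}

```bash
mkdir -p pics; ls
cat > look.py <<'E'
import numpy as np, cv2
from bench import ctrl
def snap(n,tag):
    p,d=ctrl.camera(n); cv2.imwrite(f"pics/{tag}.png",cv2.cvtColor(p,cv2.COLOR_RGB2BGR)); np.savez(f"pics/{tag}.npz",p=p,d=d); return p,d
E
python3 - <<'E'
from look import *
for n in("top","side"):
    snap(n,n+"0"); i=ctrl.camera_info(n); print(i, -i["R"].T@i["t"])
print(ctrl.get_obs())
E
```

```text
pics
{'camera_matrix': array([[538.42644067,   0.        , 279.37653466],
       [  0.        , 538.42644067, 201.27900975],
       [  0.        ,   0.        ,   1.        ]]), 'R': array([[-0.02309723, -0.99959613,  0.01655608],
       [-0.99199874,  0.0208594 , -0.12451261],
       [ 0.12411697, -0.0192995 , -0.99207989]]), 't': array([0.03373017, 0.56128644, 1.68011455])} [0.34904379 0.05443383 1.73613666]
{'camera_matrix': array([[540.57487348,   0.        , 274.95864857],
       [  0.        , 540.57487348, 208.28850676],
       [  0.        ,   0.        ,   1.        ]]), 'R': array([[-0.77010669, -0.63790694, -0.00322852],
       [-0.31228303,  0.38140401, -0.87006338],
       [ 0.55625084, -0.66903342, -0.4929293 ]]), 't': array([0.42248066, 0.22522952, 1.23793351])} [-0.29291101  1.01181879  0.80754163]
{'time_s': 0.1, 'q': array([-1.53533411e+00,  1.81479453e-01,  1.60788610e+00, -4.13902511e-06,
        1.35379661e+00, -2.06315490e-01]), 'dq': array([-0.00027805, -0.00122505, -0.00110325, -0.00085672, -0.00032554,
        0.00122927]), 'joint_efforts': array([ 2.75437844e-05, -4.45880198e+01, -3.52241743e+01, -2.43096119e-04,
        4.07664731e-03, -9.51842679e-06]), 'eef_pos': array([ 0.13766116, -0.55777806,  0.23047769]), 'eef_rot': array([-7.82064758e-04,  9.92701478e-01,  1.20595026e-01,  6.49441344e-05]), 'wrist_force': array([0.15241263, 0.15503112, 0.17179221]), 'torque': array([ 0.01293209, -0.01885426,  0.01828686]), 'grasp_force': 0.0, 'opening': 1.000086938584315}
```

View pics/top0.png

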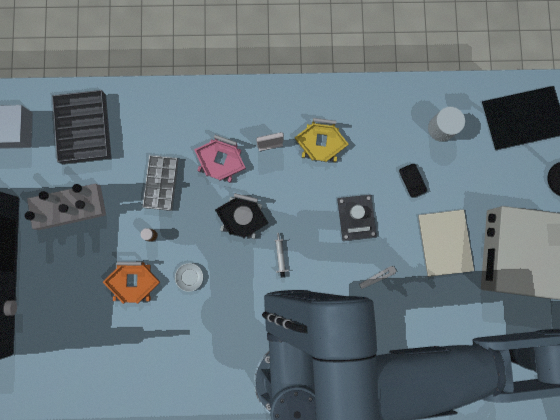

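View pics/side0.png

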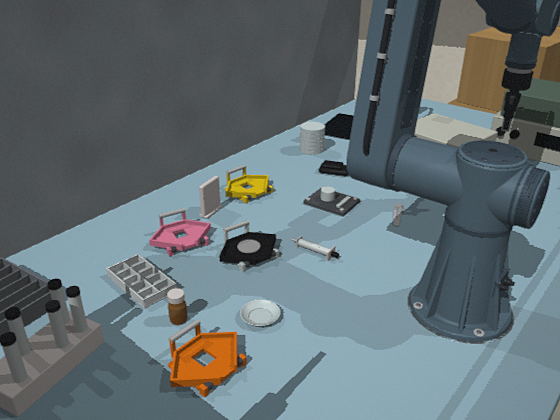

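The top view shows black, pink, yellow and orange trays at (243,215), (220,160), (322,141) and (132,283). Only the black one fits: black plastic, with a grey disc at (243,215). The stage is at (357,217) with its chuck at (357,212). I'll confirm with an enlarged crop.

Run:
```python
import cv2,numpy as np
a=cv2.imread('pics/top0.png');b=cv2.imread('pics/side0.png')
f=lambda im,x,y,w,h,s:cv2.resize(im[y:y+h,x:x+w],None,fx=s,fy=s,interpolation=cv2.INTER_CUBIC)
A=f(a,205,185,80,60,5);B=f(a,325,185,80,60,5);C=f(b,210,220,80,60,5);D=f(b,295,170,80,60,5)
cv2.imwrite('pics/crop.png',np.vstack([np.hstack([A,B]),np.hstack([C,D])]))
```

```text
(no output)
```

View pics/crop.png

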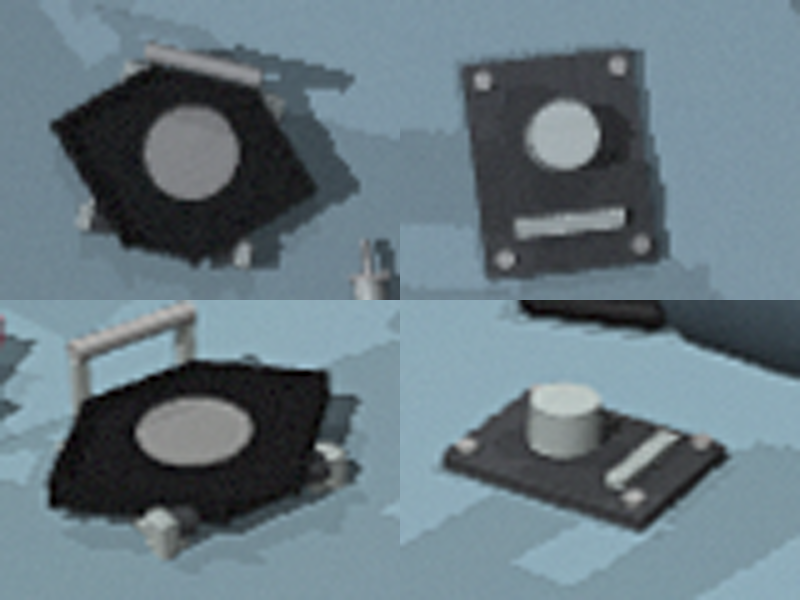

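The crop confirms it: the black tray holds the disc, its bar handle runs from top px (235,195) to (257,200), and the open corner faces the robot around (242,237). The chuck is on the dark plate at (357,212). Next I measure.

```bash
cat >> look.py <<'E'
def ray(n,uv,z):
    i=ctrl.camera_info(n); K,R,t=i["camera_matrix"],i["R"],i["t"]; c=-R.T@t
    uv=np.atleast_2d(uv).astype(float); d=np.c_[(uv-K[[0,1],2])/K[0,0],np.ones(len(uv))]@R
    return c+d*((z-c[2])/d[:,2])[:,None]
def proj(n,X):
    i=ctrl.camera_info(n); p=(np.atleast_2d(X)@i["R"].T+i["t"])@i["camera_matrix"].T; return p[:,:2]/p[:,2:]
def blob(m,box):   # largest blob within box x0,y0,x1,y1
    k=np.zeros(m.shape,np.uint8);x0,y0,x1,y1=box;k[y0:y1,x0:x1]=m[y0:y1,x0:x1]
    n,l,s,c=cv2.connectedComponentsWithStats(k,connectivity=8); j=1+s[1:,4].argmax(); return (l==j).astype(np.uint8),s[j],c[j]
def pca(P):
    c=P.mean(0);w,v=np.linalg.eigh(np.cov((P-c).T));return c,w,v
px=lambda m:np.argwhere(m)[:,::-1]
E
cat > meas.py <<'E'
from look import *
T=np.load('pics/top0.npz')['p'].astype(int);S=np.load('pics/side0.npz')['p'].astype(int)
for n,I,hb,db,cb in(("top",T,(230,190,262,204),(225,198,262,230),(345,198,370,222)),("side",S,(222,218,252,245),(230,235,265,255),(316,184,336,197))):
    mx,mn=I.max(2),I.min(2); g=(mx-mn<30)
    # disc
    m,s,c=blob(g&(mx>75),db);P=ray(n,px(m),.0215)[:,:2];q=ray(n,c,.0215)[0];print(n,"disc",s,c.round(1),q.round(4),"dia",(2*np.sqrt(len(P)and np.linalg.eigvalsh(np.cov(P.T))*4)).round(4))
    m,s,c=blob(g&(mx>120),hb);P=ray(n,px(m),.058)[:,:2];cc,w,v=pca(P);print(n,"handle",s,cc.round(4),"len",np.sqrt(w*12).round(4),"dir deg",np.degrees(np.arctan2(v[1,1],v[0,1])).round(2))
    m,s,c=blob(g&(mx>190 if n=='top' else mx>195),cb);P=ray(n,px(m),.042)[:,:2];cc,w,v=pca(P);print(n,"chuck",s,cc.round(4),"dia",(4*np.sqrt(w)).round(4))
# tray silhouette top
mx=T.max(2);m,s,c=blob((mx<55),(205,185,285,245));h=cv2.convexHull(px(m).astype(np.int32))
k=np.zeros(m.shape,np.uint8);cv2.fillConvexPoly(k,h,1);P=ray("top",px(k),.028)[:,:2];cc,w,v=pca(P);print("tray",s,cc.round(4),np.sqrt(w*12).round(4),"minor deg",np.degrees(np.arctan2(v[1,0],v[0,0])).round(2),"long deg",np.degrees(np.arctan2(v[1,1],v[0,1])).round(2))
print(cv2.minAreaRect(ray("top",h[:,0],.028)[:,:2].astype(np.float32)))
r=ray("top",cv2.approxPolyDP(h,2.5,True)[:,0],.03)[:,:2];print(r.round(4))
# stage
m,s,c=blob((mx<100)&(mx>40),(330,190,385,245));h=cv2.convexHull(px(m).astype(np.int32));print("stage",cv2.minAreaRect(ray("top",h[:,0],.012)[:,:2].astype(np.float32)))
E
python3 meas.py
```

```text
top disc [234 206  19  19 284] [242.8 215. ] [0.5217 0.1389 0.0215] dia [0.0609 0.0611]
top handle [233 193  24   9  72] [0.5748 0.1316] len [0.01   0.0777] dir deg 74.49Traceback (most recent call last):
  File "meas.py", line 8, in <module>
    m,s,c=blob(g&(mx>190 if n=='top' else mx>195),cb);P=ray(n,px(m),.042)[:,:2];cc,w,v=pca(P);print(n,"chuck",s,cc.round(4),"dia",(4*np.sqrt(w)).round(4))
          ~~~~^^^^^^^^^^^^^^^^^^^^^^^^^^^^^^^^^^^^^^^
  File "look.py", line 13, in blob
    n,l,s,c=cv2.connectedComponentsWithStats(k,connectivity=8); j=1+s[1:,4].argmax(); return (l==j).astype(np.uint8),s[j],c[j]
                                                                    ~~~~~~~~~~~~~~^^
ValueError: attempt to get argmax of an empty sequence
```

```bash
sed -i "s/m,s,c=blob(g&(mx>190 if n=='top' else mx>195),cb)/m,s,c=blob((mn>(150 if n=='top' else 175)),cb)/" meas.py; python3 meas.py; python3 -c "
import numpy as np
T=np.load('pics/top0.npz')['p'];S=np.load('pics/side0.npz')['p']
print(T[212,345:372].tolist());print(S[182:206,327].tolist())
print(S[225:232,222:252].min(2))"
```

```text
top disc [234 206  19  19 284] [242.8 215. ] [0.5217 0.1389 0.0215] dia [0.0609 0.0611]
top handle [233 193  24   9  72] [0.5748 0.1316] len [0.01   0.0777] dir deg 74.49
top chuck [352 206  13  12 125] [ 0.5232 -0.2258] dia [0.0394 0.0413]
side disc [237 239  24  14 257] [248.4 245.8] [0.5206 0.1433 0.0215] dia [0.0619 0.0663]
side handle [223 220  26  25 110] [0.5731 0.1442] len [0.0369 0.1133] dir deg 97.05
side chuck [322 187  13   6  63] [ 0.522  -0.2199] dia [0.0399 0.0416]
tray [ 215  198   53   40 1058] [0.5144 0.1438] [0.1039 0.1343] minor deg 164.42 long deg 74.42
((0.5152748227119446, 0.14354762434959412), (0.12773874402046204, 0.12681026756763458), 29.695268630981445)
[[0.4938 0.0622]
 [0.451  0.139 ]
 [0.4647 0.183 ]
 [0.5388 0.2267]
 [0.576  0.1626]
 [0.5585 0.0959]]
stage ((0.5077598094940186, -0.23056699335575104), (0.14093104004859924, 0.1195528581738472), 5.032750606536865)
[[63, 65, 71], [56, 59, 63], [57, 60, 64], [53, 56, 61], [67, 68, 72], [120, 127, 129], [150, 161, 163], [164, 175, 178], [164, 174, 179], [166, 176, 179], [167, 177, 180], [165, 177, 180], [163,
[... 801 characters left out ...]
166 155 135 122 107  96
   80  79  96 122 121  92  81  99 119 138 141 141]
 [134 128 138 132 137 164 173 171 172 170 160 140 121 108  99  88  79 101
  106 129 147 149 129  89  96 107 112 135 146 141]
 [141 136 164 175 171 171 173 161 142 124 111 100  87  81  98 110 134 146
  147 144 140 145 127  97 104 109 107 132 143 139]
 [139 127 129 160 164 144 127 112 101  89  83  90 105 131 148 145 144 142
  142 142 140 144 126 131 134 109 106 130 143 140]
 [141 138 140 132 120 106  95  85  79  96 133 148 145 144 142 142 142 141
  142 138 142 143 134 136 130 108 112 135 149 147]
 [141 135 142 125  82  70  96 119 140 147 146 142 139 140 143 142 142 140
  138 141 144 146 136 139 132 107 107 132 145 142]]
```

```bash
cat > go.py <<'E'
import sys,numpy as np
from scipy.spatial.transform import Rotation as Ro
from bench import ctrl
def go(p,head=None):   # p target TCP, head = heading (deg) of tool y
    o=ctrl.get_obs(); w,x,y,z=o["eef_rot"]; R=Ro.from_quat([x,y,z,w]).as_matrix()
    h=np.degrees(np.arctan2(R[1,1],R[0,1])); s=R.T@(np.array(p)-o["eef_pos"])/.4
    print("t",o["time_s"],"shift",s.round(4),"roll",0 if head is None else round(((h-head+90)%180-90)/180,4),"head",h.round(2),"pos",o["eef_pos"].round(4),"rows",round(np.linalg.norm(s)*400/41.7,1),"q",o["q"].round(2),"F",o["wrist_force"].round(1),"op",round(o["opening"],3),"g",o["grasp_force"])
if __name__=="__main__": a=[float(v) for v in sys.argv[1:]]; go(a[:3],a[3] if len(a)>3 else None)
E
python3 go.py .574 .131 .2 -15.5; python3 go.py .356 -.2135 .231 -15.5
```

```text
t 0.1 shift [ 1.4714 -1.4106  0.0788] roll -0.3369 head -76.15 pos [ 0.1377 -0.5578  0.2305] rows 19.6 q [-1.54  0.18  1.61 -0.    1.35 -0.21] F [0.2 0.2 0.2] op 1.0 g 0.0
t 0.1 shift [ 0.736 -0.705  0.   ] roll -0.3369 head -76.15 pos [ 0.1377 -0.5578  0.2305] rows 9.8 q [-1.54  0.18  1.61 -0.    1.35 -0.21] F [0.2 0.2 0.2] op 1.0 g 0.0
```

Emit:
{"op": "drive_tool", "data": {
  "plan": [
    [[0.73, -0.7, 0, -0.337], [0.73, -0.7, 0, -0.337], [0.73, -0.7, 0, -0.337], [0.73, -0.7, 0, -0.337], [0.73, -0.7, 0, -0.337], [0.73, -0.7, 0, -0.337], [0.73, -0.7, 0, -0.337], [0.73, -0.7, 0, -0.337], [0.73, -0.7, 0, -0.337], [0.73, -0.7, 0, -0.337], [0.73, -0.7, 0, -0.337], [0.73, -0.7, 0, -0.337]]
  ],
  "jaw": 0.5
}}

```text
time_s: 1.1
eef_pos: [0.3547, -0.215, 0.2311]
eef_rot: [-0.0, 0.795, 0.607, -0.0]
wrist_force: [-0.8, -0.1, 0.4]
opening: 0.502
grasp_force: 0.0
```

```bash
python3 go.py .574 .131 .13 -15.5
```

```text
t 1.1 shift [0.9789 0.3014 0.2527] roll 0.0013 head -15.26 pos [ 0.3547 -0.215   0.2311] rows 10.1 q [-0.83 -0.2   1.98 -0.    1.36 -0.57] F [-0.8 -0.1  0.4] op 0.502 g 0.0
```

Emit:
{"op": "drive_tool", "data": {
  "plan": [
    [[0.98, 0.302, 0.1, 0.001], [0.98, 0.302, 0.1, 0.001], [0.98, 0.302, 0.1, 0.001], [0.98, 0.302, 0.1, 0.001], [0.98, 0.302, 0.1, 0.001], [0.98, 0.302, 0.1, 0.001], [0.98, 0.302, 0.1, 0.001], [0.98, 0.302, 0.1, 0.001], [0.98, 0.302, 0.253, 0.001], [0.98, 0.302, 0.253, 0.001], [0.98, 0.302, 0.253, 0.001], [0.98, 0.302, 0.253, 0.001]]
  ]
}}

```text
time_s: 2.1
eef_pos: [0.574, 0.13, 0.1253]
eef_rot: [-0.002, 0.797, 0.605, -0.003]
wrist_force: [-0.7, -0.6, -1.2]
opening: 0.498
grasp_force: 0.0
```

```bash
python3 - <<'E'
from look import *
im=[]
for n in("top","side"):
    p,d=snap(n,n+"1"); c=proj(n,ctrl.get_obs()["eef_pos"])[0]; print(n,c.round(1)); x,y=max(int(c[0])-40,0),int(c[1])-40
    x,y=min(x,480),max(y,0);print(x,y); im.append(cv2.resize(p[y:y+80,x:x+80,::-1],None,fx=5,fy=5,interpolation=cv2.INTER_CUBIC))
cv2.imwrite("pics/c1.png",np.hstack(im))
E
python3 go.py .574 .131 .043 -15.5
```

```text
top [244.2 194.1]
204 154
side [235.7 201.5]
195 161
t 2.2 shift [ 0.0074 -0.0038  0.215 ] roll -0.001 head -15.68 pos [0.5749 0.1278 0.129 ] rows 2.1 q [ 0.02  0.32  1.65 -0.    1.17  0.29] F [-0.8  0.2  0.3] op 0.494 g 0.0
```

View pics/c1.png

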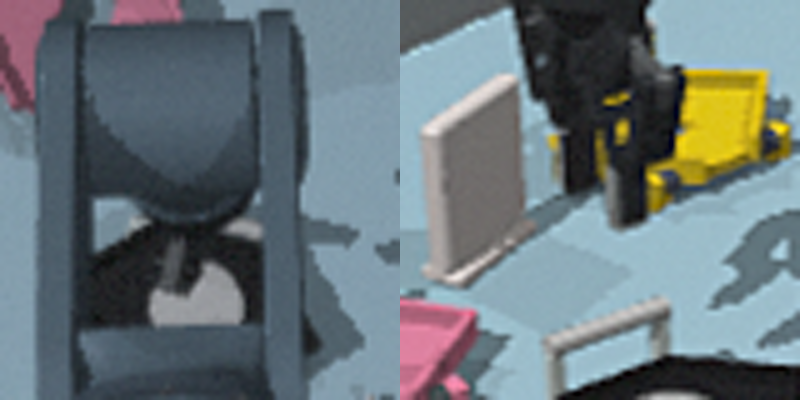

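The side crop shows the fingertips at about (230,199) and (241,205), against a predicted TCP at (236,201.5). The calibration therefore holds to about 1 px, and the fingers straddle the bar. I'll descend onto the handle.

```bash
python3 go.py .5735 .132 .043 -15.5
```

```text
t 2.2 shift [ 0.0094 -0.0056  0.215 ] roll -0.001 head -15.68 pos [0.5749 0.1278 0.129 ] rows 2.1 q [ 0.02  0.32  1.65 -0.    1.17  0.29] F [-0.8  0.2  0.3] op 0.494 g 0.0
```

Emit:
{"op": "drive_tool", "data": {
  "plan": [
    [[0.003, -0.002, 0.05, 0], [0.003, -0.002, 0.1, 0], [0.003, -0.002, 0.15, 0], [0.003, -0.002, 0.19, 0], [0.003, -0.002, 0.215, 0], [0.003, -0.002, 0.215, 0], [0.003, -0.002, 0.215, 0], [0.003, -0.002, 0.215, 0]]
  ]
}}

```text
time_s: 2.87
eef_pos: [0.576, 0.1297, 0.0458]
eef_rot: [0.001, 0.797, 0.604, 0.001]
wrist_force: [-0.0, 0.2, -0.2]
opening: 0.5
grasp_force: 0.0
```

Emit:
{"op": "drive_tool", "data": {
  "plan": [
    [[0, 0, 0, 0], [0, 0, 0, 0], [0, 0, 0, 0], [0, 0, 0, 0], [0, 0, 0, 0], [0, 0, 0, 0], [0, 0, 0, 0], [0, 0, 0, 0]]
  ],
  "jaw": 1
}}

```text
time_s: 3.53
eef_pos: [0.5736, 0.1309, 0.0452]
eef_rot: [-0.001, 0.797, 0.605, -0.001]
wrist_force: [-7.4, 0.1, 10.4]
opening: 0.11
grasp_force: 58.6
```

```bash
python3 go.py .5735 .132 .043 -15.5
```

```text
t 3.5333 shift [ 0.0025 -0.001   0.0054] roll -0.0006 head -15.61 pos [0.5736 0.1309 0.0452] rows 0.1 q [0.02 0.44 1.69 0.   1.01 0.3 ] F [-7.4  0.1 10.4] op 0.11 g 58.62130165100098
```

Emit:
{"op": "drive_tool", "data": {
  "plan": [
    [[0, -0.006, -0.0135, 0], [0, -0.0123, -0.0267, 0], [0, -0.0194, -0.0395, 0], [0, -0.027, -0.052, 0], [0, -0.0356, -0.064, 0], [0, -0.0447, -0.0755, 0], [0, -0.0447, -0.0755, 0], [0, -0.0447, -0.0755, 0]]
  ]
}}

```text
time_s: 4.2
eef_pos: [0.5578, 0.1351, 0.0751]
eef_rot: [0.0, 0.797, 0.604, 0.0]
wrist_force: [2.4, -0.2, -1.2]
opening: 0.111
grasp_force: 59.1
```

```bash
python3 go.py .5563 .1357 .0754 -15.5
```

```text
t 4.2 shift [ 0.0004 -0.0041 -0.0008] roll -0.0009 head -15.66 pos [0.5578 0.1351 0.0751] rows 0.0 q [ 0.03  0.37  1.72 -0.    1.05  0.3 ] F [ 2.4 -0.2 -1.2] op 0.111 g 59.12244200706482
```

Emit:
{"op": "drive_tool", "data": {
  "plan": [
    [[0, -0.0096, -0.0113, 0], [0, -0.0193, -0.022, 0], [0, -0.0303, -0.032, 0], [0, -0.0413, -0.0415, 0], [0, -0.053, -0.0507, 0], [0, -0.0603, -0.0555, 0], [0, -0.0603, -0.0555, 0], [0, -0.0603, -0.0555, 0], [0, -0.0603, -0.0555, 0], [0, -0.0603, -0.0555, 0], [0, -0.0603, -0.0555, 0], [0, -0.0603, -0.0555, 0]]
  ]
}}

```text
time_s: 5.2
eef_pos: [0.5361, 0.141, 0.0984]
eef_rot: [0.002, 0.797, 0.604, 0.001]
wrist_force: [4.2, -4.3, 2.6]
opening: 0.112
grasp_force: 58.9
```

Emit:
{"op": "drive_tool", "data": {
  "plan": [
    [[0, 0, 0, 0], [0, 0, 0, 0], [0, 0, 0, 0], [0, 0, 0, 0], [0, 0, 0, 0], [0, 0, 0, 0], [0, 0, 0, 0], [0, 0, 0, 0], [0, 0, 0, 0], [0, 0, 0, 0]]
  ]
}}

```text
time_s: 6.03
eef_pos: [0.5361, 0.1409, 0.0984]
eef_rot: [0.002, 0.797, 0.604, 0.001]
wrist_force: [4.6, -5.1, 3.0]
opening: 0.11
grasp_force: 58.9
```

```bash
python3 - <<'E'
from look import *
p,d=snap("side","side2")
cv2.imwrite("pics/c2.png",cv2.resize(p[190:290,190:320,::-1],None,fx=5,fy=5,interpolation=cv2.INTER_CUBIC))
E
python3 go.py .5335 .142 .0975 -15.5
```

```text
t 6.0833 shift [ 0.0008 -0.0071  0.0022] roll -0.001 head -15.68 pos [0.5361 0.1409 0.0984] rows 0.1 q [ 0.04  0.29  1.77 -0.    1.08  0.32] F [ 3.7 -4.3  1.9] op 0.116 g 58.8680899143219
```

View pics/c2.png

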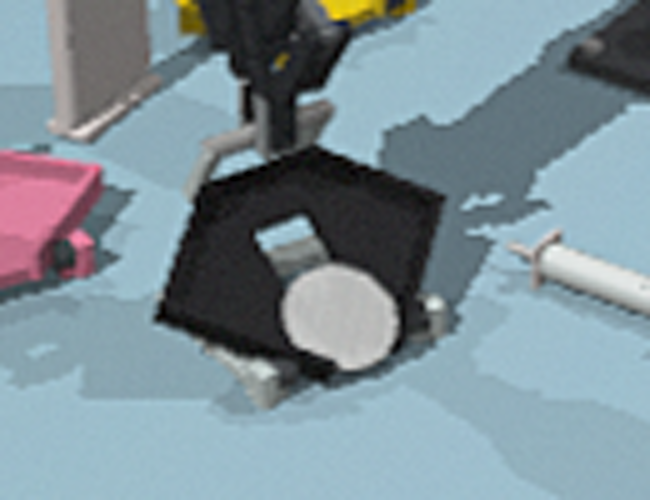

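The crop shows the disc home in the pick corner at about px (258,253), with the slot uncovered behind it. I'll lower along the same arc.

Emit:
{"op": "drive_tool", "data": {
  "plan": [
    [[0, 0.0073, 0.0048, 0], [0, 0.019, 0.014, 0], [0, 0.03, 0.0234, 0], [0, 0.041, 0.0335, 0], [0, 0.0507, 0.0442, 0], [0, 0.0603, 0.0555, 0], [0, 0.0694, 0.067, 0], [0, 0.078, 0.079, 0], [0, 0.0856, 0.0915, 0], [0, 0.0927, 0.1043, 0], [0, 0.096, 0.111, 0], [0, 0.099, 0.1175, 0]]
  ]
}}

```text
time_s: 7.08
eef_pos: [0.5722, 0.1313, 0.0488]
eef_rot: [-0.001, 0.797, 0.604, -0.0]
wrist_force: [1.1, -0.4, 4.8]
opening: 0.115
grasp_force: 62.4
```

Emit:
{"op": "drive_tool", "data": {
  "plan": [
    [[0, 0.0015, 0.0035, 0], [0, 0.003, 0.007, 0], [0, 0.0045, 0.0105, 0], [0, 0.006, 0.0135, 0], [0, 0.006, 0.0145, 0], [0, 0.006, 0.0145, 0], [0, 0.006, 0.0145, 0]]
  ]
}}

```text
time_s: 7.67
eef_pos: [0.5736, 0.1309, 0.0452]
eef_rot: [-0.001, 0.797, 0.604, -0.001]
wrist_force: [-8.1, -0.9, 18.6]
opening: 0.109
grasp_force: 64.8
```

```bash
python3 go.py .5735 .131 .045 -15.5
```

```text
t 7.6667 shift [ 0.0001 -0.0004  0.0006] roll -0.0007 head -15.63 pos [0.5736 0.1309 0.0452] rows 0.0 q [0.02 0.44 1.69 0.   1.01 0.3 ] F [-8.1 -0.9 18.6] op 0.109 g 64.82718586921692
```

Emit:
{"op": "drive_tool", "data": {
  "plan": [
    [[0, 0, 0, 0], [0, 0, 0, 0], [0, 0, 0, 0], [0, 0, 0, 0], [0, 0, -0.05, 0], [0, 0, -0.15, 0], [0, 0, -0.25, 0], [0, -0.1, -0.25, 0], [0, -0.2, -0.25, 0], [0, -0.25, -0.25, 0], [0, -0.25, -0.25, 0]]
  ],
  "jaw": 0.5
}}

```text
time_s: 8.58
eef_pos: [0.4739, 0.1586, 0.1428]
eef_rot: [-0.001, 0.796, 0.605, -0.002]
wrist_force: [-0.2, -0.3, 0.0]
opening: 0.499
grasp_force: 0.0
```

```bash
python3 go.py .45 .15 .15 -15.5
```

```text
t 8.5833 shift [-0.0367 -0.0519 -0.0178] roll -0.0003 head -15.56 pos [0.4739 0.1586 0.1428] rows 0.6 q [0.08 0.12 1.87 0.   1.16 0.36] F [-0.2 -0.3  0. ] op 0.499 g 0.0
```

Run:
```python
from look import *
p,d=snap("side","side3"); c=proj("side",[.4802,.1574,.0215])[0];print(c)
x,y=c.astype(int); I=p.astype(int);mx,mn=I.max(2),I.min(2)
m,s,cc=blob((mx-mn<30)&(mx>85),(x-18,y-14,x+18,y+14));P=ray("side",px(m),.0215)[:,:2]
w,v=np.linalg.eigh(np.cov(P.T));print(s,cc,ray("side",cc,.0215),P.mean(0),4*np.sqrt(w))
cv2.imwrite("pics/c3.png",cv2.resize(p[y-50:y+50,x-65:x+65,::-1],None,fx=5,fy=5,interpolation=cv2.INTER_CUBIC));print(x-65,y-50)
```

```text
[256.35739632 253.66175811]
[242 245  27  16 260] [256.11923077 252.85384615] [[0.48310494 0.15502747 0.0215    ]] [0.48323489 0.15492339] [0.05799054 0.07129552]
191 203
```

View pics/c3.png

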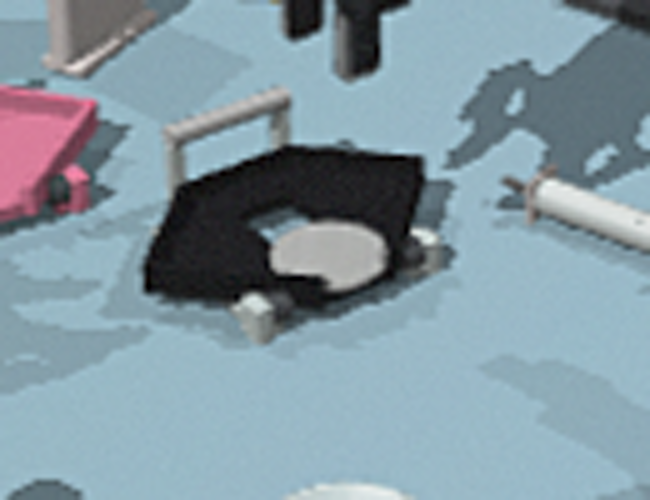

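The disc lies in the corner at px (256,253), matching the predicted pick point (256.4,253.7), and the tray is down. I'll open the gripper and go over the pick.

```bash
python3 go.py .4802 .1574 .002 -15.5
```

```text
t 8.6333 shift [0.001  0.0099 0.3534] roll -0.0004 head -15.58 pos [0.4764 0.1581 0.1434] rows 3.4 q [0.08 0.12 1.87 0.   1.16 0.36] F [0.3 0.1 0.9] op 0.497 g 0.0
```

Emit:
{"op": "drive_tool", "data": {
  "plan": [
    [[0, 0.008, 0, 0], [0, 0.008, 0.05, 0], [0, 0.008, 0.1, 0], [0, 0.008, 0.15, 0], [0, 0.008, 0.2, 0], [0, 0.008, 0.2, 0], [0, 0.008, 0.2, 0], [0, 0.008, 0.2, 0], [0, 0.008, 0.2, 0]]
  ],
  "jaw": 0
}}

```text
time_s: 9.38
eef_pos: [0.4832, 0.1565, 0.065]
eef_rot: [0.001, 0.797, 0.604, 0.001]
wrist_force: [1.0, 0.1, 0.4]
opening: 0.996
grasp_force: 0.0
```

```bash
python3 go.py .4802 .1574 .002 -15.5
```

```text
t 9.3833 shift [ 1.000e-04 -8.200e-03  1.576e-01] roll -0.001 head -15.68 pos [0.4832 0.1565 0.065 ] rows 1.5 q [0.08 0.25 1.9  0.   0.99 0.35] F [1.  0.1 0.4] op 0.996 g 0.0
```

Emit:
{"op": "drive_tool", "data": {
  "plan": [
    [[0, -0.004, 0.03, 0], [0, -0.004, 0.03, 0], [0, -0.004, 0.03, 0], [0, -0.004, 0.03, 0], [0, -0.004, 0.03, 0]]
  ]
}}

```text
time_s: 9.8
eef_pos: [0.4807, 0.157, 0.0526]
eef_rot: [0.0, 0.797, 0.604, 0.001]
wrist_force: [0.4, 0.9, 0.1]
opening: 0.997
grasp_force: 0.0
```

```bash
python3 go.py .4802 .1574 .002 -15.5
```

```text
t 9.8 shift [ 0.0005 -0.0017  0.1264] roll -0.0009 head -15.67 pos [0.4807 0.157  0.0526] rows 1.2 q [0.08 0.27 1.91 0.   0.96 0.35] F [0.4 0.9 0.1] op 0.997 g 0.0
```

Close enough. I'll descend, then close.

Emit:
{"op": "drive_tool", "data": {
  "plan": [
    [[0, -0.002, 0.02, 0], [0, -0.002, 0.04, 0], [0, -0.002, 0.06, 0], [0, -0.002, 0.08, 0], [0, -0.002, 0.1, 0], [0, -0.002, 0.115, 0], [0, -0.002, 0.125, 0], [0, -0.002, 0.125, 0], [0, -0.002, 0.125, 0]]
  ]
}}

```text
time_s: 10.55
eef_pos: [0.4791, 0.1571, 0.0014]
eef_rot: [-0.0, 0.797, 0.604, -0.0]
wrist_force: [-0.9, -0.5, -0.3]
opening: 1.001
grasp_force: 0.0
```

Emit:
{"op": "drive_tool", "data": {
  "plan": [
    [[0, 0, 0, 0], [0, 0, 0, 0], [0, 0, 0, 0], [0, 0, 0, 0], [0, 0, 0, 0], [0, 0, 0, 0], [0, 0, 0, 0], [0, 0, 0, 0]]
  ],
  "jaw": 1
}}

```text
time_s: 11.22
eef_pos: [0.4809, 0.1572, 0.0029]
eef_rot: [0.001, 0.797, 0.604, 0.001]
wrist_force: [1.5, -0.4, 5.6]
opening: 0.661
grasp_force: 62.4
```

```bash
python3 go.py .4802 .1574 .002 -15.5
```

```text
t 11.2167 shift [-0.     -0.0018  0.0024] roll -0.0009 head -15.66 pos [0.4809 0.1572 0.0029] rows 0.0 q [ 0.08  0.37  1.92 -0.    0.86  0.35] F [ 1.5 -0.4  5.6] op 0.661 g 62.39868521690369
```

Emit:
{"op": "drive_tool", "data": {
  "plan": [
    [[0, 0, -0.01, 0], [0, 0, -0.03, 0], [0, 0, -0.06, 0], [0, 0, -0.1, 0], [0, 0, -0.15, 0], [0, 0, -0.2, 0], [0, 0, -0.25, 0], [0, 0, -0.28, 0], [0, 0, -0.3, 0], [0, 0, -0.3, 0], [0, 0, -0.3, 0]]
  ]
}}

```text
time_s: 12.13
eef_pos: [0.4789, 0.1572, 0.1218]
eef_rot: [-0.0, 0.797, 0.604, -0.0]
wrist_force: [-0.1, 0.1, 0.1]
opening: 0.661
grasp_force: 64.1
```

```bash
python3 - <<'E'
from look import *
p,d=snap("side","side4"); c=proj("side",ctrl.get_obs()["eef_pos"])[0];print(c)
x,y=c.astype(int)
cv2.imwrite("pics/c4.png",cv2.resize(p[y-50:y+50,x-65:x+65,::-1],None,fx=5,fy=5,interpolation=cv2.INTER_CUBIC));print(x-65,y-50)
E
python3 go.py .5226 -.223 .13 -15.5
```

```text
[256.1398068  220.57069348]
191 170
t 12.1833 shift [-0.8853  0.3628 -0.0225] roll -0.0009 head -15.66 pos [0.4785 0.1572 0.1211] rows 9.2 q [0.08 0.16 1.88 0.   1.11 0.35] F [-0.9  0.8 -1.1] op 0.659 g 64.08931016921997
```

View pics/c4.png

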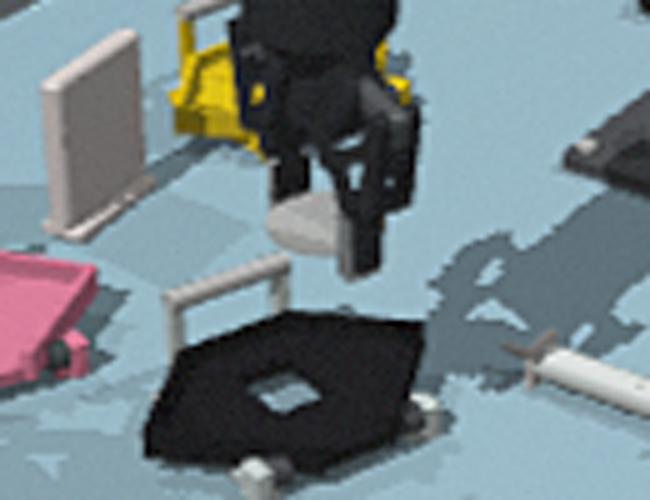

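The crop shows the disc held level between the fingers at about px (253,214) and the tray empty. I'll carry it to the chuck with a gentle ramp.

Emit:
{"op": "drive_tool", "data": {
  "plan": [
    [[-0.03, 0.012, -0.01, 0], [-0.09, 0.037, -0.02, 0], [-0.17, 0.07, -0.02, 0], [-0.26, 0.107, -0.02, 0], [-0.35, 0.143, -0.02, 0], [-0.44, 0.18, -0.02, 0], [-0.53, 0.217, -0.02, 0], [-0.62, 0.254, -0.02, 0], [-0.71, 0.291, -0.02, 0], [-0.79, 0.324, -0.02, 0], [-0.85, 0.348, -0.02, 0], [-0.885, 0.362, -0.02, 0]]
  ]
}}

```text
time_s: 13.18
eef_pos: [0.5223, -0.2255, 0.1283]
eef_rot: [-0.001, 0.798, 0.603, -0.001]
wrist_force: [0.1, -0.4, -1.3]
opening: 0.665
grasp_force: 64.1
```

Emit:
{"op": "drive_tool", "data": {
  "plan": [
    [[0, 0, 0.02, 0], [0, 0, 0.05, 0], [0, 0, 0.08, 0], [0, 0, 0.11, 0], [0, 0, 0.14, 0], [0, 0, 0.14, 0], [0, 0, 0.14, 0], [0, 0, 0.14, 0]]
  ]
}}

```text
time_s: 13.85
eef_pos: [0.5234, -0.2225, 0.0738]
eef_rot: [0.0, 0.797, 0.604, 0.0]
wrist_force: [0.8, -0.3, 0.2]
opening: 0.66
grasp_force: 64.1
```

```bash
python3 go.py .5226 -.223 .025 -15.5
python3 - <<'E'
from look import *
im=[]
for n in("top","side"):
    p,d=snap(n,n+"5"); c=proj(n,[.5226,-.223,.06])[0]; print(n,c)
    x,y=c.astype(int)-40; print(x,y); im.append(cv2.resize(p[y:y+80,x:x+80,::-1],None,fx=5,fy=5,interpolation=cv2.INTER_CUBIC))
cv2.imwrite("pics/c5.png",np.hstack(im))
E
```

```text
t 13.85 shift [-0.0018 -0.0016  0.1221] roll -0.0007 head -15.62 pos [ 0.5234 -0.2225  0.0738] rows 1.2 q [-0.61  0.36  1.74 -0.    1.05 -0.34] F [ 0.8 -0.3  0.2] op 0.66 g 64.09807920455933
top [357.62301183 211.07579705]
317 171
side [328.11669821 183.61653299]
288 143
```

View pics/c5.png

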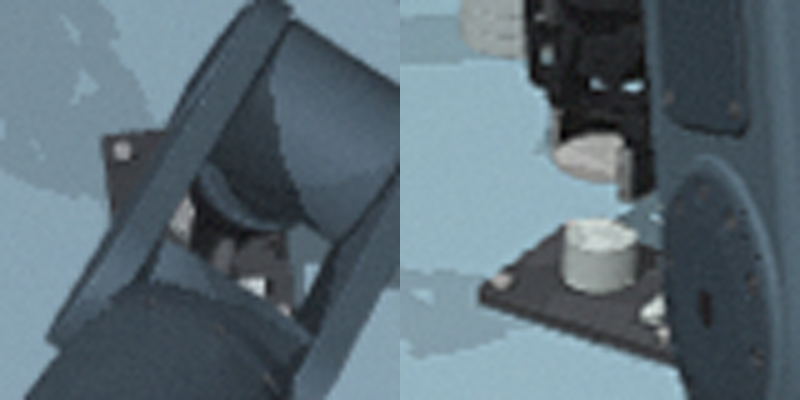

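The side view shows the disc level above the chuck: disc left rim at u≈318, chuck top centred at (328,190). The top view is mostly hidden. I'll measure the disc's lateral offset from the rim edges.

Run:
```python
from look import *
I=np.load('pics/side5.npz')['p'].astype(float)
for r in range(168,182): print(r,I[r,310:336,0].astype(int).tolist())
print()
for r in range(186,200): print(r,I[r,314:342,0].astype(int).tolist())
a=np.linspace(0,2*np.pi,720)
def rim(c,z,r): return proj("side",np.c_[c[0]+r*np.cos(a),c[1]+r*np.sin(a),0*a+z])
for nm,c,z,r in(("disc b",(.5234,-.2225),.0909,.03),("disc t",(.5234,-.2225),.0939,.03),("chuck",(.5226,-.2229),.042,.022)):
    q=rim(c,z,r); print(nm,"u",q[:,0].min().round(2),q[:,0].max().round(2),"v",q[:,1].min().round(2),q[:,1].max().round(2), "v at umin",q[q[:,0].argmin(),1].round(1))
```

```text
168 [147, 146, 146, 144, 146, 148, 147, 123, 118, 100, 33, 23, 30, 26, 23, 26, 24, 18, 19, 17, 11, 25, 34, 36, 40, 36]
169 [148, 148, 144, 147, 149, 151, 141, 101, 107, 94, 12, 17, 21, 24, 40, 62, 69, 65, 68, 68, 68, 57, 34, 38, 39, 40]
170 [146, 148, 145, 146, 145, 148, 137, 104, 107, 89, 17, 33, 67, 91, 107, 132, 147, 145, 144, 146, 149, 130, 75, 28, 31, 38]
171 [145, 147, 147, 147, 149, 136, 129, 105, 107, 89, 68, 102, 152, 175, 171, 167, 165, 166, 163, 161, 167, 174, 121, 19, 23, 27]
172 [147, 147, 146, 148, 147, 135, 128, 119, 117, 117, 151, 171, 165, 163, 164, 158, 156, 160, 158, 158, 162, 144, 99, 54, 35, 29]
173 [146, 146, 144, 149, 140, 129, 134, 130, 132, 165, 179, 176, 176, 169, 162, 161, 158, 159, 154, 159, 164, 127, 112, 114, 65, 27]
174 [146, 146, 147, 149, 149, 150, 153, 137, 136, 163, 177, 173, 171, 175, 176, 176, 167, 159, 157, 167, 168, 141, 121, 110, 63, 20]
175 [147, 147, 148, 146, 145, 148, 149, 150, 129, 145, 170, 171, 168, 173, 170, 172, 176, 174, 167, 160, 162, 133, 116, 110, 64, 28]
176 [148, 147, 149, 148, 146, 149, 145, 148, 149, 139, 136, 139, 144, 146, 14
[... 2036 characters left out ...]
47, 64, 63, 59]
196 [72, 73, 65, 64, 65, 62, 101, 138, 148, 150, 153, 151, 148, 145, 143, 138, 132, 127, 119, 109, 90, 58, 50, 53, 54, 63, 63, 53]
197 [66, 69, 67, 68, 64, 62, 100, 140, 153, 153, 151, 149, 149, 144, 140, 138, 130, 121, 119, 107, 88, 54, 48, 71, 80, 79, 61, 45]
198 [69, 69, 68, 69, 67, 63, 82, 135, 154, 151, 149, 147, 148, 145, 139, 134, 129, 122, 115, 113, 92, 53, 62, 73, 70, 72, 65, 43]
199 [67, 66, 68, 69, 71, 65, 60, 134, 165, 156, 155, 153, 151, 145, 140, 137, 131, 125, 111, 121, 103, 65, 71, 71, 71, 70, 60, 43]
disc b u 318.31 338.25 v 170.18 178.89 v at umin 174.2
disc t u 318.35 338.3 v 169.3 177.99 v at umin 173.3
chuck u 320.64 335.04 v 185.59 192.22 v at umin 188.7
```

Run:
```python
from look import *
from scipy.optimize import least_squares
M=np.array([(318.5,173),(318.5,174),(319.4,175),(324.7,176),(328.6,177)])
B=np.array([(317.5,175),(318.6,176),(319.6,177),(321.6,178),(324.6,179)])  # lower rim vs bench (faint)
a=np.linspace(0,2*np.pi,2000)
e=np.array([np.cos(np.radians(-15.6)),np.sin(np.radians(-15.6))]);f=np.array([-e[1],e[0]])
def res(p,uv,half):
    c=np.array([.5234,-.2225])+f*p[0]; q=proj("side",np.c_[c[0]+.03*np.cos(a),c[1]+.03*np.sin(a),0*a+.0924+p[1]+half])
    return np.array([((q-m)**2).sum(1).min()**.5*np.sign(.5-(cv2.pointPolygonTest(q.astype(np.float32),tuple(map(float,m)),False)>0)) for m in uv])
for nm,fn in(("top",lambda p:res(p,M,.0015)),("both",lambda p:np.r_[res(p,M,.0015),res(p,B,-.0015)])):
    r=least_squares(fn,[0,0],diff_step=.05,x_scale=[.002,.002],method="trf") if 0 else min(((np.sum(fn((x,z))**2),x,z) for x in np.arange(-.006,.0061,.0005) for z in np.arange(-.006,.0061,.0005)))
    print(nm,r)
```

```text
top (np.float64(0.6249021266213455), np.float64(0.002000000000000007), np.float64(0.004500000000000009))
both (np.float64(4.315541624038887), np.float64(0.0025000000000000074), np.float64(0.002000000000000007))
```

Emit:
{"op": "drive_tool", "data": {
  "plan": [
    [[-0.006, -0.002, 0.02, 0], [-0.006, -0.002, 0.045, 0], [-0.006, -0.002, 0.07, 0], [-0.006, -0.002, 0.085, 0], [-0.006, -0.002, 0.095, 0], [-0.006, -0.002, 0.102, 0], [-0.006, -0.002, 0.107, 0], [-0.006, -0.002, 0.107, 0], [-0.006, -0.002, 0.107, 0], [-0.006, -0.002, 0.107, 0]]
  ]
}}

```text
time_s: 14.78
eef_pos: [0.522, -0.2251, 0.0313]
eef_rot: [0.0, 0.797, 0.604, 0.0]
wrist_force: [1.2, 0.4, -0.9]
opening: 0.664
grasp_force: 64.1
```

```bash
python3 go.py .5222 -.2243 .025 -15.5
python3 - <<'E'
from look import *
p,d=snap("side","side6")
cv2.imwrite("pics/c6.png",cv2.resize(p[160:215,295:360,::-1],None,fx=10,fy=10,interpolation=cv2.INTER_CUBIC))
E
```

```text
t 14.7833 shift [ 0.002  -0.      0.0157] roll -0.0009 head -15.67 pos [ 0.522  -0.2251  0.0313] rows 0.2 q [-0.62  0.43  1.75  0.    0.97 -0.34] F [ 1.2  0.4 -0.9] op 0.664 g 64.09831523895264
```

View pics/c6.png

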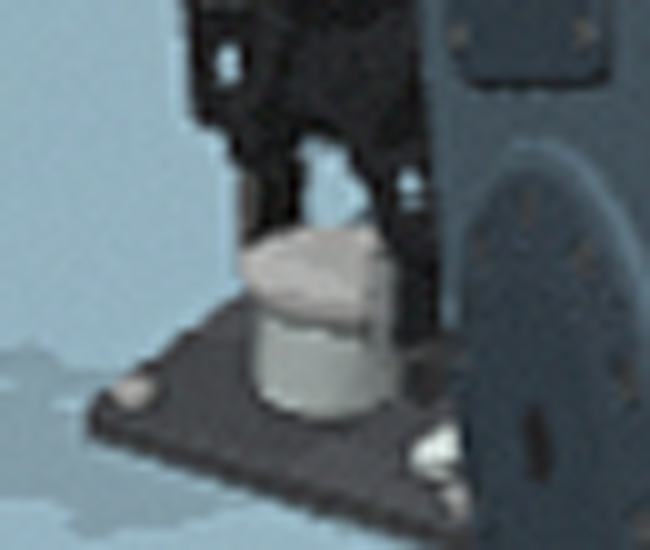

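The disc is just above the chuck, at about px (327,187). I'll check rim pixels again before touching down.

Run:
```python
from look import *
I=np.load('pics/side6.npz')['p'].astype(float)
print('      ',list(range(314,340)))
for r in range(181,197): print(r,I[r,314:340,0].astype(int).tolist())
a=np.linspace(0,2*np.pi,2000)
for z in(.0484,.0514):
    q=proj("side",np.c_[.522+.03*np.cos(a),-.2251+.03*np.sin(a),0*a+z])
    print(z,"umin",q[:,0].min(),"vmax",q[:,1].max(),"u at vmax",q[q[:,1].argmax(),0])
    for r in range(181,194):
        k=np.flatnonzero(np.diff(np.sign(q[:,1]-r))); print(r,sorted(q[k,0].round(1)),end=' ')
    print()
```

```text
[314, 315, 316, 317, 318, 319, 320, 321, 322, 323, 324, 325, 326, 327, 328, 329, 330, 331, 332, 333, 334, 335, 336, 337, 338, 339]
181 [149, 146, 145, 152, 122, 78, 55, 20, 24, 13, 12, 87, 137, 152, 150, 147, 116, 72, 48, 28, 36, 43, 38, 31, 44, 59]
182 [147, 148, 148, 154, 131, 87, 50, 13, 33, 40, 63, 102, 140, 156, 152, 133, 117, 114, 75, 22, 32, 36, 37, 32, 45, 62]
183 [148, 149, 147, 152, 126, 69, 34, 65, 102, 116, 151, 173, 162, 160, 160, 158, 163, 173, 127, 37, 34, 34, 30, 38, 46, 60]
184 [147, 148, 149, 152, 128, 90, 102, 151, 173, 168, 165, 162, 162, 156, 158, 157, 161, 164, 134, 73, 26, 30, 35, 33, 37, 57]
185 [148, 146, 146, 150, 136, 152, 175, 180, 167, 161, 162, 158, 156, 154, 155, 156, 161, 144, 104, 71, 42, 25, 27, 31, 35, 57]
186 [145, 145, 146, 149, 139, 160, 176, 172, 175, 175, 175, 169, 158, 159, 156, 158, 158, 144, 124, 110, 65, 30, 25, 24, 20, 55]
187 [149, 147, 148, 149, 135, 154, 174, 174, 172, 173, 173, 174, 173, 172, 165, 158, 159, 144, 125, 112, 73, 38, 31, 20, 26, 58]
188 [145, 147, 149, 150, 149, 134, 152, 173, 169, 169, 172, 174, 174, 171, 176, 167, 160, 1
[... 1306 characters left out ...]
float64(338.3)] 188 [np.float64(319.2), np.float64(338.2)] 189 [np.float64(320.2), np.float64(337.5)] 190 [np.float64(322.0), np.float64(336.1)] 191 [np.float64(325.3), np.float64(333.2)] 192 [] 193 [] 
0.0514 umin 318.7110808030585 vmax 190.49496867586623 u at vmax 329.34580361999764
181 [] 182 [np.float64(323.5), np.float64(332.3)] 183 [np.float64(320.8), np.float64(335.3)] 184 [np.float64(319.4), np.float64(337.0)] 185 [np.float64(318.8), np.float64(337.9)] 186 [np.float64(318.7), np.float64(338.4)] 187 [np.float64(319.2), np.float64(338.3)] 188 [np.float64(320.1), np.float64(337.7)] 189 [np.float64(321.7), np.float64(336.4)] 190 [np.float64(324.8), np.float64(333.7)] 191 [] 192 [] 193 []
```

In the side view, the disc's left rim (317.6) matches the value expected for a disc centred on the chuck (317.6). I'll lower to contact.

Emit:
{"op": "drive_tool", "data": {
  "plan": [
    [[0, 0, 0.004, 0], [0, 0, 0.008, 0], [0, 0, 0.011, 0], [0, 0, 0.013, 0], [0, 0, 0.013, 0], [0, 0, 0.013, 0], [0, 0, 0.013, 0]]
  ]
}}

```text
time_s: 15.42
eef_pos: [0.5217, -0.2249, 0.0257]
eef_rot: [-0.0, 0.797, 0.604, 0.0]
wrist_force: [0.8, -0.3, -1.4]
opening: 0.657
grasp_force: 64.1
```

Emit:
{"op": "drive_tool", "data": {
  "plan": [
    [[0, 0, 0.001, 0], [0, 0, 0.002, 0], [0, 0, 0.003, 0], [0, 0, 0.003, 0], [0, 0, 0.003, 0], [0, 0, 0.003, 0]]
  ]
}}

```text
time_s: 15.92
eef_pos: [0.522, -0.2251, 0.025]
eef_rot: [0.0, 0.797, 0.604, 0.0]
wrist_force: [-0.7, 0.5, 5.3]
opening: 0.66
grasp_force: 64.6
```

Contact at 0.025 m, exactly as predicted. I'll release and rise.

Emit:
{"op": "drive_tool", "data": {
  "plan": [
    [[0, 0, 0, 0], [0, 0, 0, 0], [0, 0, 0, 0], [0, 0, 0, 0], [0, 0, 0, 0], [0, 0, 0, 0]]
  ],
  "jaw": 0
}}

```text
time_s: 16.42
eef_pos: [0.5216, -0.2248, 0.0243]
eef_rot: [-0.0, 0.797, 0.604, -0.0]
wrist_force: [-0.2, 0.5, -0.2]
opening: 1.0
grasp_force: 0.0
```

Emit:
{"op": "drive_tool", "data": {
  "plan": [
    [[0, 0, -0.03, 0], [0, 0, -0.08, 0], [0, 0, -0.16, 0], [0, 0, -0.25, 0], [-0.05, -0.05, -0.35, 0], [-0.15, -0.1, -0.4, 0], [-0.25, -0.15, -0.4, 0], [-0.35, -0.2, -0.4, 0], [-0.45, -0.25, -0.4, 0], [-0.55, -0.3, -0.4, 0], [-0.6, -0.3, -0.4, 0], [-0.6, -0.3, -0.4, 0]]
  ]
}}

```text
time_s: 17.42
eef_pos: [0.3376, -0.4294, 0.1862]
eef_rot: [0.002, 0.799, 0.602, -0.002]
wrist_force: [0.6, -0.4, 0.1]
opening: 0.998
grasp_force: 0.0
```

Run:
```python
from look import *
print(ctrl.get_obs()["eef_pos"])
im=[]
for n in("top","side"):
    p,d=snap(n,n+"7"); c=proj(n,[.5222,-.224,.042])[0]; x,y=c.astype(int)-30; print(n,c,x,y)
    im.append(cv2.resize(p[y:y+60,x:x+60,::-1],None,fx=6.6,fy=6.6,interpolation=cv2.INTER_CUBIC))
    I=p.astype(int); mx,mn=I.max(2),I.min(2)
    m,s,cc=blob((mx-mn<22)&(mx>110),(x+15,y+12,x+46,y+48)); P=ray(n,px(m),.045)[:,:2]
    print(s,cc,P.mean(0).round(4),(4*np.sqrt(np.linalg.eigvalsh(np.cov(P.T)))).round(4))
cv2.imwrite("pics/c7.png",np.hstack(im))
```

```text
[ 0.33755504 -0.42936128  0.18616661]
top [357.03025643 211.79875042] 327 181
[350 203  18  18 270] [358.41111111 211.63703704] [ 0.5223 -0.2279] [0.0588 0.0593]
side [328.14528073 188.77909074] 298 158
[319 184  19  18 221] [327.41628959 191.41176471] [ 0.5111 -0.204 ] [0.0535 0.1237]
```

View pics/c7.png

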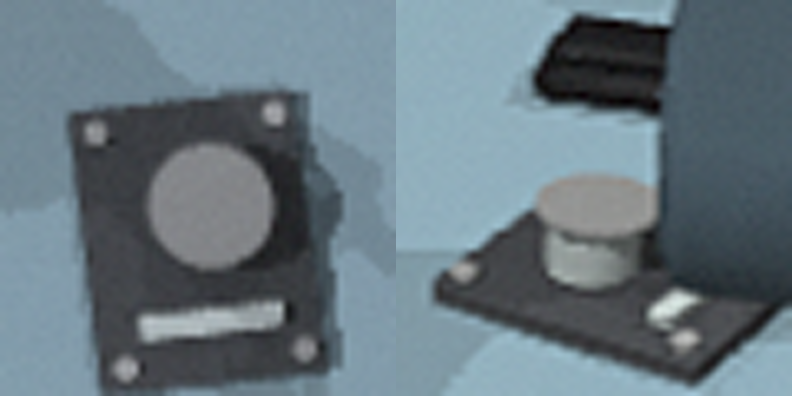

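The disc lies level on the chuck. In the top view it is at (358.4,211.6), with the stage screws and bar visible. I'll check the centring against the four screws in the same image, since the chuck is at +15 mm from the stage centre.

Run:
```python
from look import *
I=np.load('pics/top7.npz')['p'].astype(float).min(2)
def cen(u,v,r=3):
    w=I[v-r:v+r+1,u-r:u+r+1]; w=np.clip(w-85,0,None); yy,xx=np.mgrid[v-r:v+r+1,u-r:u+r+1]; return np.array([(w*xx).sum(),(w*yy).sum()])/w.sum()
s=np.array([cen(327+round(a/6.6),181+round(b/6.6)) for a,b in((95,132),(274,112),(125,368),(305,348))])
W=ray("top",s,.017)[:,:2]; print(s.round(1),W.round(4),[np.linalg.norm(W[i]-W[j]).round(4) for i,j in((0,1),(2,3),(0,2),(1,3))])
c=W.mean(0); ax=(W[0]+W[1]-W[2]-W[3]);ax/=np.linalg.norm(ax); print("centre",c.round(4),"chuck by screws",(c+.015*ax).round(4))
# disc & chuck via ellipse fit on half-level contours
from scipy.ndimage import zoom
def circ(f,z,lv,box):
    J=np.load(f)['p'].astype(float).min(2);x0,y0,x1,y1=box;k=8
    Z=zoom(J[y0:y1,x0:x1],k,order=1,grid_mode=False,mode='nearest'); sy,sx=(y1-y0-1)/(Z.shape[0]-1),(x1-x0-1)/(Z.shape[1]-1)
    C=max(cv2.findContours((Z>lv).astype(np.uint8),cv2.RETR_EXTERNAL,cv2.CHAIN_APPROX_NONE)[0],key=cv2.contourArea)[:,0]
    (u,v),a,_=cv2.fitEllipse(C); p=ray("top",(x0+u*sx,y0+v*sy),z)[0,:2]; print(f,lv,p.round(4),(np.array(a)*sx/538*1.69).round(4))
for lv in(80,90,100): circ('pics/top7.npz',.045,lv,(346,198,372,223))
for lv in(100,120,140,150): circ('pics/top0.npz',.042,lv,(346,200,370,222))
```

```text
[[341.  200.7]
 [368.  197.7]
 [345.7 236.4]
 [372.8 233.4]] [[ 0.5617 -0.1777]
 [ 0.5698 -0.2657]
 [ 0.4463 -0.1884]
 [ 0.4541 -0.2758]] [np.float64(0.0883), np.float64(0.0877), np.float64(0.1158), np.float64(0.1161)]
centre [ 0.508  -0.2269] chuck by screws [ 0.5229 -0.2255]
pics/top7.npz 80 [ 0.5223 -0.2275] [0.0602 0.0615]
pics/top7.npz 90 [ 0.5222 -0.2277] [0.0589 0.0601]
pics/top7.npz 100 [ 0.5222 -0.2277] [0.0576 0.0588]
pics/top0.npz 100 [ 0.5232 -0.2245] [0.0436 0.0459]
pics/top0.npz 120 [ 0.5232 -0.2249] [0.0417 0.0433]
pics/top0.npz 140 [ 0.5232 -0.2252] [0.0394 0.0409]
pics/top0.npz 150 [ 0.5232 -0.2253] [0.0378 0.0394]
```

The top view puts the disc about 2.3 mm off the chuck centre, toward −tool x, and the side view's narrow left overhang agrees. I'll mend it: go back to the same pose, regrip, lift 2 mm, shift +2.3 mm along tool x and set down.

Emit:
{"op": "drive_tool", "data": {
  "plan": [
    [[0.05, 0.025, 0, 0], [0.15, 0.075, 0, 0], [0.25, 0.125, 0, 0], [0.35, 0.175, 0, 0], [0.45, 0.225, 0, 0], [0.54, 0.27, 0, 0], [0.6, 0.3, 0, 0], [0.6, 0.3, 0.03, 0], [0.6, 0.3, 0.1, 0], [0.6, 0.3, 0.17, 0], [0.6, 0.3, 0.2, 0], [0.6, 0.3, 0.2, 0]]
  ]
}}

```text
time_s: 18.52
eef_pos: [0.5195, -0.2223, 0.1012]
eef_rot: [-0.003, 0.796, 0.605, -0.001]
wrist_force: [-0.5, -0.6, -0.6]
opening: 1.001
grasp_force: 0.0
```

```bash
python3 go.py .522 -.225 .025 -15.6
```

```text
t 18.5167 shift [-0.0053  0.0092  0.1904] roll 0.0001 head -15.59 pos [ 0.5195 -0.2223  0.1012] rows 1.8 q [-0.61  0.31  1.73  0.    1.11 -0.34] F [-0.5 -0.6 -0.6] op 1.001 g 0.0
```

Emit:
{"op": "drive_tool", "data": {
  "plan": [
    [[0, 0, 0.03, 0], [0, 0, 0.06, 0], [0, 0, 0.08, 0], [0, 0, 0.1, 0], [0, 0, 0.1, 0], [0, 0, 0.1, 0], [0, 0, 0.1, 0], [0, 0, 0.1, 0]]
  ]
}}

```text
time_s: 19.18
eef_pos: [0.5221, -0.2253, 0.0652]
eef_rot: [0.001, 0.797, 0.604, 0.0]
wrist_force: [0.1, 0.0, 0.8]
opening: 1.001
grasp_force: 0.0
```

```bash
python3 go.py .522 -.225 .025 -15.6
```

```text
t 19.1833 shift [ 0.0006 -0.0006  0.1004] roll -0.0004 head -15.67 pos [ 0.5221 -0.2253  0.0652] rows 1.0 q [-0.62  0.37  1.74  0.    1.03 -0.34] F [0.1 0.  0.8] op 1.001 g 0.0
```

Emit:
{"op": "drive_tool", "data": {
  "plan": [
    [[0, 0, 0.02, 0], [0, 0, 0.04, 0], [0, 0, 0.06, 0], [0, 0, 0.08, 0], [0, 0, 0.092, 0], [0, 0, 0.1, 0], [0, 0, 0.1, 0], [0, 0, 0.1, 0]]
  ]
}}

```text
time_s: 19.85
eef_pos: [0.5216, -0.2248, 0.0242]
eef_rot: [-0.0, 0.797, 0.604, -0.0]
wrist_force: [-0.8, 0.5, -0.4]
opening: 0.998
grasp_force: 0.0
```

Emit:
{"op": "drive_tool", "data": {
  "plan": [
    [[0, 0, 0, 0], [0, 0, 0, 0], [0, 0, 0, 0], [0, 0, 0, 0], [0, 0, 0, 0], [0, 0, 0, 0], [0, 0, 0, 0]]
  ],
  "jaw": 1
}}

```text
time_s: 20.43
eef_pos: [0.5224, -0.2253, 0.0256]
eef_rot: [0.001, 0.797, 0.604, 0.0]
wrist_force: [-0.9, 1.5, 6.3]
opening: 0.662
grasp_force: 62.4
```

Emit:
{"op": "drive_tool", "data": {
  "plan": [
    [[0, 0, -0.003, 0], [0, 0, -0.006, 0], [0.002, 0, -0.006, 0], [0.004, 0, -0.006, 0], [0.006, 0, -0.006, 0], [0.006, 0, -0.006, 0], [0.006, 0, -0.006, 0], [0.006, 0, -0.004, 0], [0.006, 0, -0.002, 0], [0.006, 0, 0, 0], [0.006, 0, 0.001, 0], [0.006, 0, 0.001, 0]]
  ]
}}

```text
time_s: 21.43
eef_pos: [0.523, -0.223, 0.0256]
eef_rot: [0.001, 0.797, 0.604, 0.0]
wrist_force: [-4.2, 2.4, 10.9]
opening: 0.661
grasp_force: 64.2
```

In contact with 11 N. I'll release, retreat and check.

Emit:
{"op": "drive_tool", "data": {
  "plan": [
    [[0, 0, 0, 0], [0, 0, 0, 0], [0, 0, 0, 0], [0, 0, 0, 0], [0, 0, 0, 0], [0, 0, 0, 0]]
  ],
  "jaw": 0
}}

```text
time_s: 21.93
eef_pos: [0.5222, -0.2225, 0.0239]
eef_rot: [-0.0, 0.797, 0.604, -0.0]
wrist_force: [-0.0, -1.0, 0.1]
opening: 0.997
grasp_force: 0.0
```

Emit:
{"op": "drive_tool", "data": {
  "plan": [
    [[0, 0, -0.03, 0], [0, 0, -0.08, 0], [0, 0, -0.16, 0], [0, 0, -0.25, 0], [-0.05, -0.05, -0.35, 0], [-0.15, -0.1, -0.4, 0], [-0.25, -0.15, -0.4, 0], [-0.35, -0.2, -0.4, 0], [-0.45, -0.25, -0.4, 0], [-0.55, -0.3, -0.4, 0], [-0.6, -0.3, -0.4, 0], [-0.6, -0.3, -0.4, 0]]
  ]
}}

```text
time_s: 22.93
eef_pos: [0.3382, -0.4271, 0.1858]
eef_rot: [0.002, 0.799, 0.602, -0.002]
wrist_force: [-0.4, 0.1, 0.0]
opening: 0.998
grasp_force: 0.0
```

Run:
```python
from look import *
from scipy.ndimage import zoom
p,d=snap("top","top8"); q,_=snap("side","side8")
cv2.imwrite("pics/c8.png",np.hstack([cv2.resize(p[181:241,327:387,::-1],None,fx=6.6,fy=6.6,interpolation=cv2.INTER_CUBIC),cv2.resize(q[158:218,298:358,::-1],None,fx=6.6,fy=6.6,interpolation=cv2.INTER_CUBIC)]))
J=p.astype(float).min(2);x0,y0,x1,y1=346,198,372,223
Z=zoom(J[y0:y1,x0:x1],8,order=1); sy,sx=(y1-y0-1)/(Z.shape[0]-1),(x1-x0-1)/(Z.shape[1]-1)
C=max(cv2.findContours((Z>90).astype(np.uint8),cv2.RETR_EXTERNAL,cv2.CHAIN_APPROX_NONE)[0],key=cv2.contourArea)[:,0]
(u,v),a,_=cv2.fitEllipse(C); print(ray("top",(x0+u*sx,y0+v*sy),.045),np.array(a)*sx/538*1.69, "depth disc z", )
print(ctrl.get_obs()["time_s"])
```

```text
[[ 0.52321711 -0.22560415  0.045     ]] [0.05884059 0.059866  ] depth disc z
23.0333
```

View pics/c8.png

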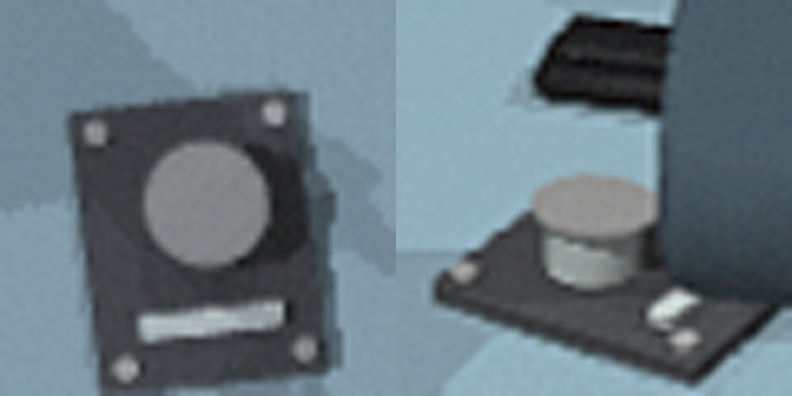

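The disc is now at (0.5232, -0.2256), against the chuck at (0.523, -0.2255). It lies flat and the arm is clear, so I'm handing in.

```bash
python3 -c "
from bench import ctrl
print(ctrl.hand_in())"
```

```text
the job is handed in; nothing more can be done
None
```

I handed the job in at about 23 s: the tray was tilted and let down under control, and the disc lies flat on the chuck within about 1 mm of centre by the cameras, after one regrip to correct a 2.3 mm offset.

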